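# Stow the bar collar behind the rack arm

## Task

Push the chrome collar that lies loose on the shelf through the gap between the two dark posts until it is wholly past them, inside the blue-railed bay; then push the red-ended rack arm on its pin fully shut across the gap, up against the posts. Slide the collar flat along the shelf without picking it up or tipping it, and leave the jar, mug, dumbbell and cone where they stand.

Things in the scene. Friction and masses are not known exactly. Their poses are not given: they have to be found in the camera images.
- collar: Loose chrome bar collar: a plain ring lying flat, 80 mm outside diameter, 52 mm bore right through, 28 mm high, about 0.45 kg. Origin: centre of its underside, on the shelf; z up along the bore. Sliding it takes a few newtons. Closed fingertips fit into the bore; it can also be pushed from behind.
- bay: Fixed storage bay. Origin: on the shelf, midway between its two dark round posts (the gap); x points level through the gap into the bay, y level towards the post without the pin, z up. Posts: 24 mm diameter, 49 mm high, centred at x 0, y +56 and -56 mm, so the gap is 88 mm (4 mm each side of the collar). The collar comes from the -x side.
- keeper (a joint): Angle of the rack arm about its upright pin, rad. 0 is shut: the arm lies along the bay's +y across the gap, against the front (-x) of both posts, its end stop; shut, it blocks the gap. It grows as the arm opens (counter-clockwise from above): 1.57 points along the bay's -x, 2.1 is the open stop. Starts at 1.6 to 1.85; light friction (under 2 N at 100 mm from the pin), stays where left.
- keeper_pin (a point): Axis of the steel pin, at mid-height of the arm, 25 mm above the shelf; in the bay's frame at x -18, y -82 mm. Pin head 52 mm above the shelf.
- keeper_end (a point): Middle of the red end of the rack arm, 134 mm from the pin axis, 25 mm above the shelf. The arm is a straight bar 12 mm thick, its underside 13 mm and its top 37 mm above the shelf, ending 148 mm from the pin axis.
- jar: Bystander: closed glass jar, white lid, 72 mm diameter, 110 mm high. Origin: centre of its underside.
- mug: Bystander: white ceramic mug, 80 mm diameter, 95 mm high, handle at its +y. Origin: centre of its underside.
- dumbbell: Bystander: yellow vinyl hexagonal dumbbell lying flat along its x, 180 mm long, 62 mm high. Origin: under its middle, on the shelf.
- cone: Bystander: black plastic cone 130 mm high on a 110 mm square foot. Origin: centre of its underside.
- bay_end (a point): Middle of the bay's end wall, inner face, on the shelf: x 150, y 0 mm in the bay's frame. Blue rails 25 mm high enclose the bay, inner faces at y +52 and -52 mm. The whole collar is past the posts when its centre is beyond x 52 mm; it meets the end wall at x 110 mm.
- stored (a point): Centre of the underside of a second chrome collar, stored on an upright stub (66 mm high) outside the bay, x 190, y -100 mm in the bay's frame. It is part of the fixture and cannot move.
Mind the look-alikes: they are no part of the job. There is more than one size of the collar; the one meant has the size given above.

How it is judged (in metres and radians):
On the way, in this order (a step that is already met when the one before it is completed fails the run):
1. the collar, flat on the shelf, is between the two posts (x of collar in the frame of bay between -0.02 and 0.025 m and y of collar in the frame of bay between -0.012 and 0.012 m and height (world z) of collar below 0.008 m), for 0.02 s.
2. the collar is past the posts, in the bay (x of collar in the frame of bay above 0.046 m and y of collar in the frame of bay between -0.02 and 0.02 m), for 0.1 s.
3. the rack arm is shut across the gap (value of joint keeper below 0.08 rad), for 0.1 s.
At the end, for the whole second after the job is handed in: The collar lies flat and at rest in the bay, its centre at least 46 mm past the line of the posts, and the rack arm is shut across the gap to within 0.08 rad of its stop (all of step 2 and x of collar in the frame of bay below 0.118 m and height (world z) of collar below 0.006 m and angle between collar's own z axis and vertical below 0.1 rad and linear speed of collar below 0.02 m/s and value of joint keeper below 0.08 rad); the robot touches nothing.
It fails at once if the collar is lifted off the shelf or tipped (height (world z) of collar above 0.012 m or angle between collar's own z axis and vertical above 0.3 rad).
It fails at once if the jar, mug, dumbbell or cone is moved (over 20 mm) or knocked over (distance of any of jar, mug, dumbbell, cone from where it was at the start of the episode above 0.02 m or angle between any of jar, mug, cone's own z axis and vertical above 0.3 rad).
It also fails if it takes over 64 s, if anything falls off the work surface, if the arm or the gripper's body presses on something with over 40 N, if the wrist force passes 120 N, or if a joint passes its speed limit or range.

## Robot

A 7-joint arm with a two-finger parallel gripper is mounted at the origin on the work surface. World frame = base frame: x ahead of the robot, y to its left, z up, the work surface at z = 0. Lengths are in mm, angles in rad, forces in N, time in s.
With the tool pointing down it reaches from about 425 to 1025 mm from the base axis. Payload 3.6 kg.
Tool frame: the origin (TCP) lies at the centre of the arm's flange, where the gripper is bolted on; the fingertips stand 173 mm ahead of it and the grasp point (between the pads) lies 155 mm ahead of it; z points along the fingers, y is the direction in which the jaws open and shut (so a half turn about z gives the same grasp; the last joint's range is limited). The gripper opens to 85 mm and grips with 20 to 120 N. Pads are 22 mm wide; open, the fingers measure 114 mm over their backs; the gripper's body (76 mm by 85 mm) begins 54 mm behind the grasp point. The pads swing forward as they close: fully open they stand 13 mm farther back than shut.
Start: joints at [-1.264, 0.591, 0.048, 1.609, -0.033, 0.943, -0.034], TCP at [282.186, 667.833, 404.702] pointing down, gripper open.
Joint ranges: [-2.69, 2.69], [-0.47, 2.24], [-1.27, 1.36], [0.19, 2.51], [-1.53, 4.68], [0.08, 2.07], [-3.09, 3.09]. Speed limits (rad/s): [2.57, 2.57, 3.14, 3.14, 3.14, 3.14, 3.14].

## Interface

Orientations are given as [roll, pitch, yaw] about the fixed x, y, z axes, in that order (R = Rz(yaw) Ry(pitch) Rx(roll)).
In Python, from station import manip, kin, grab_frame, calibration, readout gives the robot as it stands. Calls block until the motion is done:
- manip.move_ptp(position, orientation): joint-space move of the TCP to a pose.
- manip.move_straight(position, orientation=None, speed=150, guard=None): straight line of the TCP; orientation=None keeps the orientation; speed is the mean speed in mm/s. With guard (N) it stops when the force on the tool has changed by that much, and returns True; else False.
- manip.movej(angles): joint-space move.
- manip.ungrasp() and manip.clamp(grip_force=None): open the fingers fully, or close them until they stop; grip_force is the grip in N (None keeps the last).
- manip.hold(seconds).
- kin.solve_ik(position, orientation): joint angles nearest the present ones, or None.
- grab_frame(name): name is "scene" or "top" or "wrist"; returns (picture, depth): 420x560x3 uint8, red, green, blue; 420x560 float32, mm along the optical axis (not along the pixel's ray), 0 where there is no reading.
- calibration(name): a dict with "fx", "fy", "cx", "cy" (pixels), "k1" (the pictures are not rectified: a ray, as slopes to the right and down, at radius r is drawn at 1 + k1 r^2 times it, then the intrinsics apply), "R" (3x3) and "t" (3): a world point X has camera coordinates R X + t. Camera axes: x right, y down, z forward; pixel columns grow to the right and rows downward; lengths in mm; the calibration is good to about 2 mm. A picture is of the moment at which its call begins: read the wrist's pose just before it. calibration takes no time and is no camera call; for the wrist camera it gives the pose at the moment of the call.
A pose or a line that the arm cannot do raises manip.Unreachable and nothing moves.
- manip.sign_off(): hands the job in, once; it reports no verdict.
Readings, each from a call of its own:
- readout.get_time_s(): time.
- readout.get_q(): joint angles.
- readout.get_joint_vel(): joint speeds.
- readout.get_joint_efforts(): joint torques, N m.
- readout.get_position(): TCP position.
- readout.get_ee_rot(): TCP orientation.
- readout.get_wrist_force(): force on the tool from outside, world axes, zero at the start.
- readout.get_moment(): the same for the moment, N m.
- readout.get_finger_gap(): opening from 0.0 (shut) to 1.0 (fully open).
Only numpy, scipy, OpenCV 4.12 (cv2) and the standard library are available. Lean on these libraries where they do the work, as an engineer would, in place of code of your own. Each camera call takes 0.05 s, during which the arm holds its last target. There are 200 camera calls.

## Working session

There is one attempt and no reset: what is moved stays moved. The work goes in short steps, each a Python script; the robot and the scene stay as the last script left them, time stands still between calls to the robot, and variables do not carry over. Pictures are saved under pics/ and viewed, about 8 in all and at most 12, crops included, and the job is handed in when it is done.

```bash
mkdir -p pics
python3 - <<'E'
from station import *
import cv2,numpy as np
for n in("scene","top"):
    p,d=grab_frame(n);np.savez(f"pics/{n}.npz",p=p,d=d);cv2.imwrite(f"pics/{n}.png",p[:,:,::-1])
    c=calibration(n);print(n,{k:np.round(v,3).tolist() for k,v in c.items()})
print(readout.get_time_s())
E
```

```text
scene {'fx': 404.944, 'fy': 404.944, 'cx': 281.264, 'cy': 208.052, 'k1': -0.122, 'R': [[-0.663, 0.749, 0.015], [0.432, 0.398, -0.809], [-0.612, -0.53, -0.587]], 't': [336.38, -203.594, 1309.805]}
top {'fx': 432.035, 'fy': 432.035, 'cx': 285.566, 'cy': 210.488, 'k1': -0.021, 'R': [[0.001, -1.0, 0.01], [-0.996, -0.002, -0.094], [0.094, -0.01, -0.996]], 't': [5.698, 573.928, 960.079]}
0.1
```

View pics/top.png

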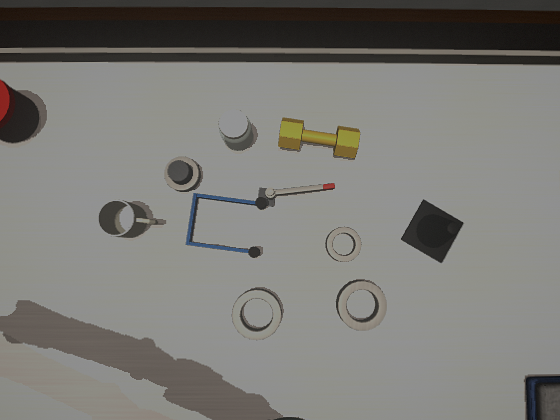

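View pics/scene.png

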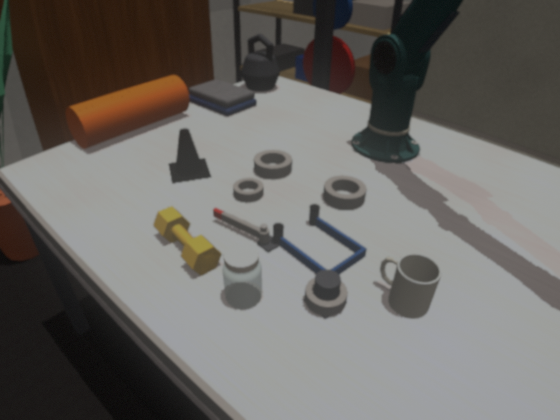

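Three loose rings show in the top view. (344,244) is about 35 px across, roughly 80 mm. (257,314) and (361,305) are about 50 px, roughly 110 mm, so too large. The ring at (182,173) is the stored one on its stub. The collar meant is therefore (344,244). The posts are at (262,202) on the pin side and (255,252), the pin is at (270,193) and the red end at (329,186). I'll measure these and confirm in a crop.

```bash
cat > h.py <<'E'
from station import *
import cv2,numpy as np
def rays(c,uv):
    uv=np.atleast_2d(uv).astype(float)
    d=np.stack([(uv[:,0]-c["cx"])/c["fx"],(uv[:,1]-c["cy"])/c["fy"]],1);s=d.copy()
    for _ in range(20): s=d/(1+c["k1"]*(s**2).sum(1,keepdims=True))
    return np.c_[s,np.ones(len(s))]
def on_plane(c,uv,z):
    R=np.array(c["R"]);C=-R.T@np.array(c["t"]);w=rays(c,uv)@R
    return C+w*((z-C[2])/w[:,2])[:,None]
def cloud(c,d):
    v,u=np.mgrid[:d.shape[0],:d.shape[1]]
    X=rays(c,np.c_[u.ravel(),v.ravel()])*d.reshape(-1,1)
    return ((X-np.array(c["t"]))@np.array(c["R"])).reshape(*d.shape,3)
E
python3 - <<'E'
from h import *
f=np.load("pics/top.npz");p,d=f["p"],f["d"];c=calibration("top")
W=cloud(c,d);Z=W[...,2]
print("table z",np.median(Z[270:290,100:180]),np.std(Z[270:290,100:180]))
for n,(u,v,r,h) in dict(ring=(344,244,22,28),ringB=(257,314,30,28),ringC=(361,305,30,28),stored=(182,173,22,28),postP=(262,202,8,49),postN=(255,252,9,49)).items():
    s=np.s_[v-r:v+r+1,u-r:u+r+1]
    m=(Z[s]>h-9)&(Z[s]<h+9)&(d[s]>0)
    q=W[s][m]; 
    if len(q)<5: print(n,len(q));continue
    (x,y),rad=cv2.minEnclosingCircle(q[:,:2].astype(np.float32))
    print(n,len(q),"c",round(x,1),round(y,1),"diam",round(2*rad,1),"z",np.median(q[:,2]).round(1))
hsv=cv2.cvtColor(p,cv2.COLOR_RGB2HSV)
red=(((hsv[...,0]<8)|(hsv[...,0]>172))&(hsv[...,1]>130)&(hsv[...,2]>60)); red[:,:250]=0;red[:150]=0;red[250:]=0
v,u=np.nonzero(red);print("red",u.mean(),v.mean(),len(u),on_plane(c,[u.mean(),v.mean()],37))
bl=cv2.inRange(hsv,(100,100,40),(125,255,255));bl[:,:170]=0;bl[280:]=0;bl[:180]=0;bl[:,275:]=0
k,_=cv2.findContours(bl,0,2);k=max(k,key=cv2.contourArea)
r=cv2.minAreaRect(on_plane(c,k[:,0],25)[:,:2].astype(np.float32));print("rails",r,cv2.boxPoints(r).round(1).tolist())
for n,(u,v,r) in dict(jar=(235,127,28),mug=(122,218,25),cone=(432,231,35),db=(320,138,45)).items():
    q=W[v-r:v+r,u-r:u+r].reshape(-1,3);q=q[(q[:,2]>15)&(q[:,2]<200)];print(n,q.min(0).round(),q.max(0).round())
cv2.imwrite("pics/crop.png",cv2.resize(p[150:350,160:400,::-1],None,fx=3,fy=3,interpolation=cv2.INTER_CUBIC))
E
```

```text
table z -0.6738582813169408 61.790424069675026
ring 572 c 497.6 -125.2 diam 80.0 z 27.1
ringB 437 c 341.6 71.6 diam 111.3 z 35.7
ringC 519 c 360.6 -163.2 diam 112.1 z 35.7
stored 563 c 646.7 235.1 diam 112.1 z 32.8
postP 107 c 596.1 57.0 diam 39.7 z 48.1
postN 101 c 479.4 77.6 diam 24.8 z 48.2
red 328.4035087719298 185.7719298245614 57 [[629.68292565 -90.9702635   37.        ]]
rails ((546.6763916015625, 155.07699584960938), (142.24945068359375, 118.35465240478516), 82.52609252929688) [[478.79998779296875, 92.30000305175781], [596.0999755859375, 76.9000015258789], [614.5999755859375, 217.89999389648438], [497.29998779296875, 233.3000030517578]]
jar [718.  84.  15.] [786. 154. 114.]
mug [512. 308.  15.] [592. 409. 100.]
cone [ 491. -358.   15.] [ 565. -300.  133.]
db [ 697. -161.   17.] [792.  24.  67.]
```

View pics/crop.png

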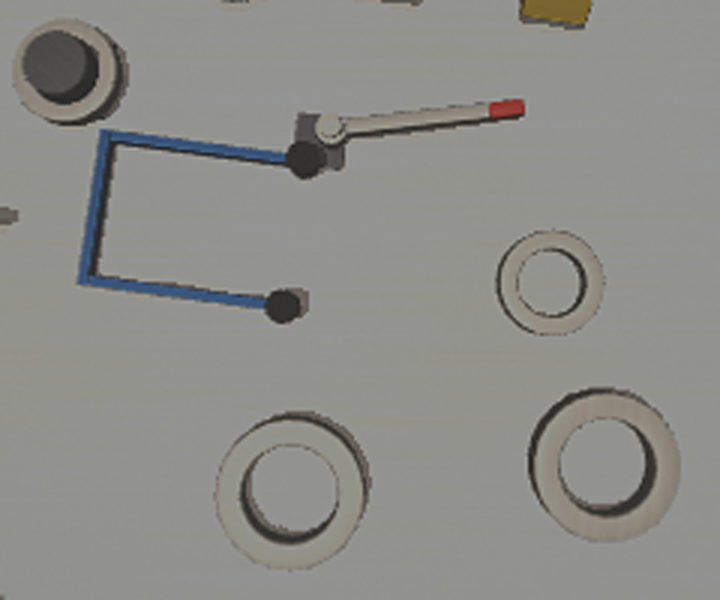

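The crop confirms it: the ring at (344,244) measures 80.0 mm across with its top at 27 mm. Both others are about 112 mm across and 36 mm high. The rail rectangle and the free post agree on a bay origin near (535,70) and an x axis at 82.5°. Next I'll move above the scene, refine with the wrist camera, and check IK for the planned path.

```bash
cat >> h.py <<'E'
O=np.array([535.2,70.1]);A=np.radians(82.5)
def setbay(o,a):
    global O,A; O=np.array(o);A=a
def B(x,y):  # bay->world xy
    return O+np.array([np.cos(A)*x-np.sin(A)*y,np.sin(A)*x+np.cos(A)*y])
def toB(p):
    d=np.array(p)[...,:2]-O;return np.stack([d[...,0]*np.cos(A)+d[...,1]*np.sin(A),-d[...,0]*np.sin(A)+d[...,1]*np.cos(A)],-1)
E
python3 - <<'E'
from h import *
import h
print("rpy",readout.get_ee_rot())
for yaw in (h.A,h.A-np.pi,h.A-np.pi/2,h.A+np.pi/2):
    print(round(yaw,2),[None if (q:=kin.solve_ik([*B(x,y),z],[np.pi,0,yaw])) is None else np.round(q,2).tolist() for x,y,z in((-198,12,179),(90,0,179),(-120,-140,189),(-40,20,189))])
f=np.load("pics/top.npz");W=cloud(calibration("top"),f["d"])[195:210,252:272].reshape(-1,3)
q=W[(abs(W[:,2]-48)<3)];b=toB(q);b=b[np.hypot(b[:,0],b[:,1]+56)<15];print("postP bay",(b.min(0)+b.max(0))/2,np.ptp(b,axis=0))
manip.clamp(20)
yaw=min((h.A,h.A-np.pi),key=lambda a:0 if kin.solve_ik([*B(-100,0),420],[np.pi,0,a]) is not None and abs(kin.solve_ik([*B(-100,0),420],[np.pi,0,a])[6])<2 else 1)
print("yaw",yaw)
manip.move_ptp([*B(-120,0),450],[np.pi,0,yaw])
c=calibration("wrist");p,d=grab_frame("wrist");np.savez("pics/w.npz",p=p,d=d,**c)
cv2.imwrite("pics/w.png",p[:,:,::-1]);print(readout.get_time_s(),readout.get_q(),readout.get_position(),readout.get_ee_rot())
E
```

```text
rpy [-3.13958800e+00  1.18056383e-04  2.74191869e+00]
1.44 [[0.09, 0.72, 0.09, 2.21, -0.27, 0.23, 0.29], [-0.51, 0.75, 0.21, 2.09, -0.43, 0.34, -0.08], [-0.14, 0.81, 0.26, 1.87, -0.39, 0.51, 0.26], [-0.27, 0.7, 0.16, 2.21, -0.42, 0.26, 0.13]]
-1.7 [[0.41, 0.73, -0.34, 2.19, 0.75, 0.33, 2.43], [-0.14, 0.76, -0.31, 2.07, 0.58, 0.4, 2.1], [0.3, 0.82, -0.4, 1.85, 0.55, 0.58, 2.56], [0.06, 0.7, -0.28, 2.2, 0.62, 0.32, 2.25]]
-0.13 [[-0.05, 0.74, 0.29, 2.21, -0.76, 0.28, -0.8], [-0.66, 0.8, 0.43, 2.09, -0.82, 0.42, -1.28], [-0.36, 0.89, 0.6, 1.88, -0.83, 0.64, -0.92], [-0.4, 0.73, 0.35, 2.22, -0.8, 0.32, -1.06]]
3.01 [[0.22, 0.71, -0.08, 2.2, 0.23, 0.24, 1.37], [-0.34, 0.74, -0.03, 2.08, 0.05, 0.32, 1.02], [0.07, 0.79, -0.05, 1.86, 0.08, 0.49, 1.4], [-0.13, 0.69, -0.03, 2.21, 0.07, 0.25, 1.21]]
postP bay [  0.91723917 -56.23062334] [23.68482597 23.42246172]
yaw 1.4398966328953218
3.5917 [-0.47038407  0.32237277  0.60853495  2.03495256 -0.24281509  0.85400677
  0.14595983] [519.91767862 -47.83376712 449.86695894] [-3.14150521e+00 -1.56482075e-04  1.44184216e+00]
```

View pics/w.png

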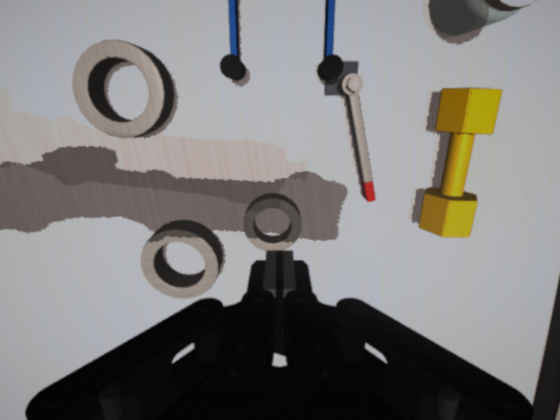

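The wrist view shows the collar at (272,222), the posts at (235,67) and (329,68), the pin at (352,85) and the red end at (369,191). I'll measure these from this view.

Run:
```python
from h import *
f=np.load("pics/w.npz");c={k:f[k] for k in("fx","fy","cx","cy","k1","R","t")};W=cloud(c,f["d"]);b=toB(W);Z=W[...,2];ok=f["d"]>0
print("table",np.median(Z[300:340,50:100]))
def circ(n,u,v,r,h,tol=3):
    s=np.s_[max(v-r,0):v+r+1,u-r:u+r+1];m=ok[s]&(abs(Z[s]-h)<tol);q=W[s][m]
    (x,y),R=cv2.minEnclosingCircle(q[:,:2].astype(np.float32));print(n,m.sum(),np.round((x,y),1),"bay",toB([x,y]).round(1),"diam",round(2*R,1),"z",np.median(q[:,2]).round(1))
circ("collar",272,222,40,28);circ("postN",235,67,16,49);circ("postP",329,68,14,49,2);circ("pin",352,85,12,52,2)
hsv=cv2.cvtColor(f["p"],cv2.COLOR_RGB2HSV);m=((hsv[...,0]<8)|(hsv[...,0]>172))&(hsv[...,1]>150);v,u=np.nonzero(m[150:220,350:390]);uv=[u.mean()+350,v.mean()+150]
print("red",uv,toB(on_plane(c,uv,37)[0]).round(1))
```

```text
table 0.6182923092038817
collar 1417 [ 502.1 -125.3] bay [-198.     7.3] diam 79.9 z 28.2
postN 454 [483.   77.6] bay [ 0.7 52.7] diam 25.8 z 49.2
postP 438 [594.   63.3] bay [  0.9 -59.2] diam 25.6 z 49.0
pin 178 [617.4  42. ] bay [-17.2 -85.2] diam 16.4 z 52.1
red [np.float64(368.6967741935484), np.float64(190.92903225806452)] [-146.1 -116.8]
```

The two views differ by a common shift of about 3.4 mm, which fits the stated calibration error, while relative positions agree within 1 mm. I'll take the midpoint, push the collar to just short of the gap, then measure collar against posts in a single picture.

```bash
sed -i 's/^O=.*/O=np.array([536.9,70.4]);A=np.radians(82.6)/' h.py
cat >> h.py <<'E'
def rel(name="wrist"):
    """collar and posts from one picture, relative to post midline"""
    c=calibration(name);p,d=grab_frame(name);W=cloud(c,d);b=toB(W);out={}
    return c,p,d,W,b
def circ(W,b,d,x,y,r,h,tol=3):
    m=(d>0)&(abs(W[...,2]-h)<tol)&(np.hypot(b[...,0]-x,b[...,1]-y)<r);q=W[m][:,:2].astype(np.float32)
    (cx,cy),R=cv2.minEnclosingCircle(q);return np.array([cx,cy]),2*R,m.sum()
E
python3 - <<'E'
from h import *
import h
o=[np.pi,0,h.A]
c0=toB([499.9,-125.2]);print(c0)
manip.move_ptp([*B(*c0),240],o)
print("down",manip.move_straight([*B(*c0),179],speed=60,guard=8),readout.get_position(),readout.get_wrist_force())
print(manip.move_straight([*B(-130,0),179],speed=50,guard=25),readout.get_wrist_force())
print(manip.move_straight([*B(-58,0),179],speed=50,guard=25),readout.get_wrist_force(),readout.get_position())
x,y=-70,0
manip.move_straight([*B(-66,0),179],speed=40)
manip.move_straight([*B(-66,0),260],speed=100)
manip.move_ptp([*B(-150,0),330],o)
c,p,d,W,b=rel();cv2.imwrite("pics/w2.png",p[:,:,::-1])
for n,a in dict(collar=(-68,0,60,28),N=(0,54,18,49),P=(0,-58,15,49,2)).items():
    q,D,k=circ(W,b,d,*a);print("wrist",n,q.round(1),toB(q).round(1),round(D,1),k)
c,p,d,W,b=rel("top");cv2.imwrite("pics/t2.png",p[:,:,::-1])
for n,a in dict(collar=(-68,0,60,28,5),N=(0,56,18,49),P=(0,-55,15,49,2)).items():
    q,D,k=circ(W,b,d,*a);print("top",n,q.round(1),toB(q).round(1),round(D,1),k)
print(readout.get_time_s())
E
```

```text
[-198.73631644   11.49941432]
down False [ 500.03213084 -125.28222096  179.27733073] [-0.18614252  0.61854343  0.77164611]
False [-0.12641195 -1.36534301  0.76915496]
False [-0.16897993 -0.38508034  0.72364654] [529.42362575  12.94102078 178.95766696]
wrist collar [528.9  -1.7] [-72.5  -1.4] 79.9 4187
wrist N [483.   76.2] [-1.2 54.1] 25.6 592
wrist P [594.1  62.2] [ -0.8 -57.8] 24.8 553
top collar [525.8  -1.6] [-72.8   1.7] 79.6 542
top N [479.5  77.8] [-0.1 57.8] 24.7 90
top P [590.9  63.3] [ -0.1 -54.5] 24.6 72
10.7167
```

View pics/w2.png

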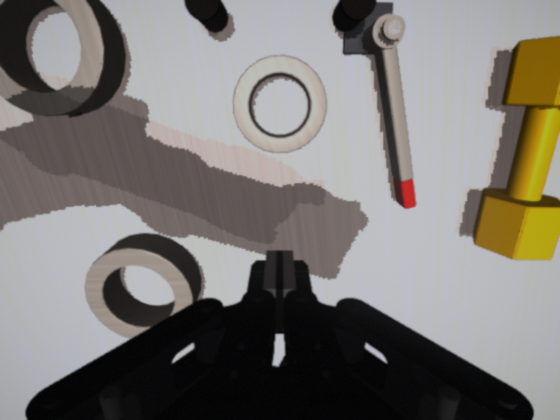

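The picture shows the collar at (280,104), straight in front of the gap. Both views put it within 0.5 mm of the posts' midline. Pushing it through now.

Run:
```python
from h import *
import h
o=[np.pi,0,h.A]
manip.move_ptp([*B(-72.6,0),240],o)
print(manip.move_straight([*B(-72.6,0),179],speed=60,guard=8))
print(manip.move_straight([*B(92,0),179],speed=45,guard=20),readout.get_wrist_force(),toB(readout.get_position()))
manip.move_straight([*B(84,0),179],speed=40)
manip.move_straight([*B(84,0),300],speed=120)
manip.move_ptp([*B(-30,-130),330],o)
c,p,d,W,b=rel("top");cv2.imwrite("pics/t3.png",cv2.resize(p[100:300,160:400,::-1],None,fx=3,fy=3))
c,p,d,W,b=rel();cv2.imwrite("pics/w3.png",p[:,:,::-1])
q,D,k=circ(W,b,d,75,0,46,28,2);print("wrist",toB(q).round(1),D,k)
print(readout.get_time_s())
```

```text
False
False [ 0.03858127 -2.55191609  0.72941479] [ 9.19331637e+01 -1.92003912e-02]
wrist [76.6 -1.3] 80.51409912109375 4448
18.575
```

View pics/w3.png

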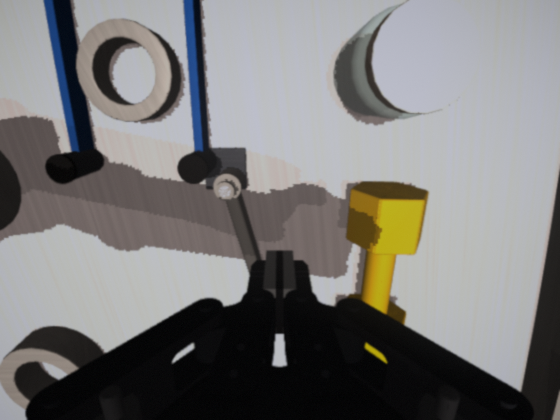

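The collar at (130,70) is between the rails, well past the posts, with x about 76.6. Now I'll sweep the rack arm shut.

Run:
```python
from h import *
import h
o=[np.pi,0,h.A];z=189
def tip(t,extra=0,r=100):
    n=np.array([-np.cos(t),-np.sin(t)]);u=np.array([-np.sin(t),np.cos(t)])
    off=6+11*abs(n[0])+14.5*abs(n[1])+extra
    return B(*(np.array([-18,-82])+r*u+off*n))
s=tip(1.82,14);print("start",s)
manip.move_ptp([*s,300],o)
print("down",manip.move_straight([*s,z],speed=80,guard=8))
hit=False
for t in np.arange(1.8,0.05,-0.12):
    hit=manip.move_straight([*tip(t),z],speed=60,guard=15)
    if hit: break
print("sweep",t,hit,readout.get_wrist_force())
if not hit:
    print("end",manip.move_straight([*tip(0,-12),z],speed=25,guard=12),toB(readout.get_position()),tip(0),readout.get_wrist_force())
print(readout.get_time_s())
```

```text
start [664.37526063 -52.88856941]
down False
sweep 0.12000000000000166 False [-0.10800967  0.35380286 -0.00852104]
end True [-33.44631902  17.46527696] [514.5420732   38.00983005] [-0.19476185 -1.16727409  0.64885408]
26.7083
```

The guard tripped at tool x −33.4; contact with the arm shut was expected at −35. I'll back off, clear the view and check.

Run:
```python
from h import *
import h
o=[np.pi,0,h.A]
b0=toB(readout.get_position())
manip.move_straight([*B(b0[0]-25,b0[1]),189],speed=60)
manip.move_straight([*B(b0[0]-25,b0[1]),320],speed=120)
manip.move_ptp([*B(-170,0),380],o)
manip.hold(0.3)
def red(n,x0):
    c,p,d,W,b=rel(n);hsv=cv2.cvtColor(p,cv2.COLOR_RGB2HSV)
    m=((hsv[...,0]<8)|(hsv[...,0]>172))&(hsv[...,1]>130)&(hsv[...,2]>50)&(np.hypot(b[...,0]+18,b[...,1]-52)<45)
    v,u=np.nonzero(m);e=toB(on_plane(c,[u.mean(),v.mean()],37)[0])
    pin,D,k=circ(W,b,d,-18,-82,16,52,2);pb=toB(pin);q,D2,k2=circ(W,b,d,75,0,46,28,3)
    P=[toB(circ(W,b,d,0,y,16,49,1.5)[0]) for y in(56,-56)]
    a=e-pb;print(n,"end",e.round(1),"pin",pb.round(1),"theta",round(np.arctan2(-a[0],a[1]),3),"collar",toB(q).round(1),round(D2,1),"posts",np.round(P,1).tolist());return p
p=red("wrist",0);red("top",0);cv2.imwrite("pics/w4.png",p[:,:,::-1]);print(readout.get_time_s())
```

```text
wrist end [-18.5  49.8] pin [-18.3 -83.8] theta 0.001 collar [-139.   523.4] 0.0 posts [[-5.3, 54.6], [-4.5, -57.7]]
top end [-7.8 49.7] pin [-17.9 -80.5] theta -0.078 collar [76.3  2.1] 79.5 posts [[-0.2, 57.8], [-0.5, -54.5]]
29.475
```

View pics/w4.png

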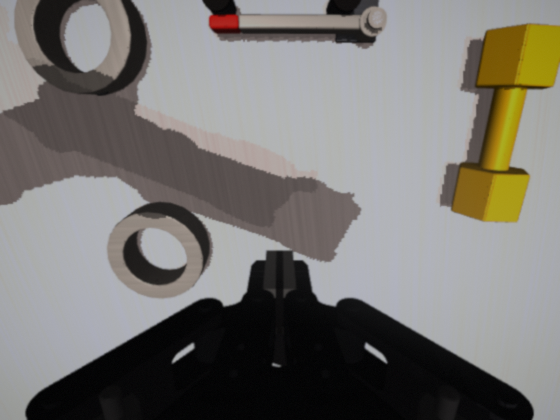

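The arm at (225–375, 22) lies straight across both posts, with theta about 0.00 in the wrist view. The collar is in the bay at x about 76. Handing in.

```bash
python3 -c "
from station import *
print(readout.get_wrist_force());manip.sign_off()"
```

```text
[ 0.41956647 -0.20357319 -0.57961776]
the job is handed in; nothing more can be done
```

The collar is in the bay and the rack arm is shut across the gap; I handed the job in at about 29.5 s of the 64 s allowed. I pushed the 80 mm collar through the gap with closed fingertips in its bore, then swept the rack arm shut until a guarded push stopped at the posts.

**Collar:** it sits at x ≈ 76 mm (over 46 mm needed) and y within about 2 mm, and it stayed flat. The tool was clear of everything at hand-in.

**Rack arm:** the wrist view gives about 0.00 rad. The top view gave −0.078 rad, which is beyond the stop and so not possible; its red patch was probably partly hidden or mixed with something else. The contact point (−33.4 mm against −35 mm expected) and the wrist picture both show it shut.

**Checks that disagreed or were missing:**
- The two cameras differed by about 3.4 mm in absolute position, so I used the midpoint; relative to the posts they agreed within 1 mm.
- In the last wrist view the bay was out of frame, so the collar's final position there comes from the top view only. The earlier wrist measurement, 76.6 mm, agrees.
- I did not re-measure the bystanders. The planned path kept clear of them, and no guard tripped before the final push on the posts.

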